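Line up the reagent bottles by height

TASK

Tidy the four loose bottles into the row of round marks in order of height: the tallest on the mark next to the upright black end plate, then descending, with the shortest next to the low steel bar at the other end. Stand one bottle upright in the middle of each mark, and do not knock any bottle over on the way.

Things in the scene. Friction and masses are not known exactly. Their poses are not given: they have to be found in the camera images.
- bottle_gel_mid (a point): Tallest bottle: slender white bottle, white screw cap, green band on its label; 140 mm high, body 56 mm in diameter up to 126 mm (shoulders taper), cap 35 mm; loose, round, 0.12 to 0.26 kg. Point: its centre, 70 mm above its underside; z up along the bottle. It starts on the worktop, as little as 10 mm in front of a computer case 100 mm high: take it there with the fingers left and right of it (along y).
- bottle_white_mid (a point): Second tallest bottle: wide white bottle, white screw cap, blue band on its label; 125 mm high, body 60 mm in diameter up to 112 mm (shoulders taper), cap 37 mm; loose, round, 0.12 to 0.26 kg. Point: its centre, 62.5 mm above its underside; z up along the bottle. It starts on the worktop, as little as 10 mm in front of a computer case 100 mm high: take it there with the fingers left and right of it (along y).
- bottle_amber_mid (a point): Third tallest bottle: brown (amber) bottle, red screw cap; 110 mm high, body 52 mm in diameter up to 99 mm (shoulders taper), cap 32 mm; loose, round, 0.12 to 0.26 kg. Point: its centre, 55 mm above its underside; z up along the bottle. It starts on the worktop, as little as 10 mm in front of a computer case 100 mm high: take it there with the fingers left and right of it (along y).
- bottle_small_mid (a point): Shortest bottle: white bottle, blue screw cap; 100 mm high, body 48 mm in diameter up to 90 mm (shoulders taper), cap 30 mm; loose, round, 0.12 to 0.26 kg. Point: its centre, 50 mm above its underside; z up along the bottle. It starts on the worktop, as little as 10 mm in front of a computer case 100 mm high: take it there with the fingers left and right of it (along y).
- mark1: Round grey mark, a fixed disc 72 mm in diameter and 2 mm thick on a white base strip 92 mm wide, number 1 of 4 in the row counted from the row's +y (left) end; 85 mm from mark to mark. Origin: centre of its underside; the bottles stand on its top, 2 mm higher (6 mm above the worktop). Its y axis runs along the row to the left, x across the row, away from the robot, where the strip has a lip 14 mm high 46 mm to 52 mm behind the mark's centre.
- mark2: Round grey mark, a fixed disc 72 mm in diameter and 2 mm thick on a white base strip 92 mm wide, number 2 of 4 in the row counted from the row's +y (left) end; 85 mm from mark to mark. Origin: centre of its underside; the bottles stand on its top, 2 mm higher (6 mm above the worktop). Its y axis runs along the row to the left, x across the row, away from the robot, where the strip has a lip 14 mm high 46 mm to 52 mm behind the mark's centre.
- mark3: Round grey mark, a fixed disc 72 mm in diameter and 2 mm thick on a white base strip 92 mm wide, number 3 of 4 in the row counted from the row's +y (left) end; 85 mm from mark to mark. Origin: centre of its underside; the bottles stand on its top, 2 mm higher (6 mm above the worktop). Its y axis runs along the row to the left, x across the row, away from the robot, where the strip has a lip 14 mm high 46 mm to 52 mm behind the mark's centre.
- mark4: Round grey mark, a fixed disc 72 mm in diameter and 2 mm thick on a white base strip 92 mm wide, number 4 of 4 in the row counted from the row's +y (left) end; 85 mm from mark to mark. Origin: centre of its underside; the bottles stand on its top, 2 mm higher (6 mm above the worktop). Its y axis runs along the row to the left, x across the row, away from the robot, where the strip has a lip 14 mm high 46 mm to 52 mm behind the mark's centre.
- end_plate: Upright black plate fixed across one end of the row, 70 mm wide across the row, 8 mm thick (14 mm at its foot), 60 mm high: it shows the tall end. 57 mm from the centre of the end mark. Origin: centre of its underside, 4 mm above the worktop.
- end_bar: Low round steel bar fixed across the other end of the row, 70 mm long, 14 mm in diameter, its top 16 mm above its origin: it shows the short end. 57 mm from the centre of the end mark. Origin: under its middle, 4 mm above the worktop.
Mind the look-alikes: they are no part of the job. Leave any yellow look-alike of the part that bears bottle_small_mid alone.

How it is judged:
At the end, for the whole second after the job is handed in: Each bottle stands upright (within 0.08 rad), released and at rest, on its own mark with its axis within 13 mm of the mark's centre, in order of height from the end plate (tallest) to the low bar (shortest) (((horizontal distance between end_plate and mark1 below 0.1 m and horizontal distance between bottle_gel_mid and mark1 below 0.013 m and horizontal distance between bottle_white_mid and mark2 below 0.013 m and horizontal distance between bottle_amber_mid and mark3 below 0.013 m and horizontal distance between bottle_small_mid and mark4 below 0.013 m) or (horizontal distance between end_plate and mark4 below 0.1 m and horizontal distance between bottle_gel_mid and mark4 below 0.013 m and horizontal distance between bottle_white_mid and mark3 below 0.013 m and horizontal distance between bottle_amber_mid and mark2 below 0.013 m and horizontal distance between bottle_small_mid and mark1 below 0.013 m)) and angle between each of bottle_gel_mid, bottle_white_mid, bottle_amber_mid, bottle_small_mid's own z axis and vertical below 0.08 rad and height (world z) of bottle_gel_mid between 0.072 and 0.08 m and linear speed of each of bottle_gel, bottle_white, bottle_amber, bottle_small below 0.02 m/s and height (world z) of bottle_white_mid between 0.0645 and 0.0725 m and height (world z) of bottle_amber_mid between 0.057 and 0.065 m and height (world z) of bottle_small_mid between 0.052 and 0.06 m); the robot touches nothing.
It fails at once if a bottle is knocked or tipped over (more than 0.6 rad) (angle between any of bottle_gel_mid, bottle_white_mid, bottle_amber_mid, bottle_small_mid's own z axis and vertical above 0.6 rad).
It also fails if it takes over 115 s, if anything falls off the work surface, if the arm or the gripper's body presses on something with over 40 N, if the wrist force passes 120 N, or if a joint passes its speed limit or range.

ROBOT

A 7-joint arm with a two-finger parallel gripper is mounted at the origin on a cart in front of the work surface, level with it; the furniture and walls round the work are solid. World frame = base frame: x ahead of the robot, y to its left, z up, the work surface at z = 0. Lengths are in m, angles in rad, forces in N, time in s.
With the tool pointing down it reaches from about 0.35 to 0.9 m from the base axis. Payload 8.1 kg.
Tool frame: the origin (TCP) lies at the very end of the fingers, on their centre line; the grasp point (between the pads) lies 19 mm behind it; z points along the fingers, y is the line along which they close (so a half turn about z gives the same grasp; the last joint's range is limited). The gripper opens to 92 mm and grips with 3 to 60 N. Pads are 19 mm wide; open, the fingers measure 130 mm over their backs; the gripper's body (75 mm by 190 mm) begins 47 mm behind the grasp point.
Start: joints at [0.999, 0.434, 0.025, 1.573, -0.012, 1.134, -0.075], TCP at [0.282, -0.558, 0.227] pointing down, gripper open.
Joint ranges: [-2.62, 2.62], [-0.44, 2.09], [-1.27, 1.32], [0.08, 2.57], [-1.32, 4.46], [0.12, 2], [-2.74, 2.74]. Speed limits (rad/s): [2.22, 2.22, 3.01, 3.01, 3.14, 3.14, 3.14].

INTERFACE

Orientations are given as a rotation vector (axis times angle).
In Python, from cell import arm gives the robot as it stands.
- The arm moves only by the tool jog_arm, never from a script. Its argument "rows" is a list of rows, each a list of 3 entries, a list of its own where there are three numbers: the shift along the world's x, y, z in cm, then the turn, a rotation vector about the world's x, y, z in degrees, then the opening, from 0 (shut) to 1 (fully open). A call has 1 to 8 rows; each row is the pose to reach, as a shift and turn from the pose commanded when the call began; what a row does not reach only later rows make up. A row lasts 1/8 s, in which the tool goes at most 62.5 mm and 10.7 degrees, less where a joint would pass 70% of its speed; a pose out of reach is approached as far as the arm can. A call with a gripper value outside its range is refused whole. The fingers move at their own pace and stop on an object; "newtons" is the grip in N (left out, the last holds). Time passes only in rows, so rows that repeat a pose let the fingers close. It gives the time, the measured TCP pose, the force, the opening and the grip force at its end, in the units of the state.
- arm.observe(): the state, without advancing time (a new reading comes with each control period).
- arm.get_image(name): name is "side" or "top"; returns a dict with "img" (400x640x3 uint8, red, green, blue), "depth" (400x640 float32, m along the optical axis (not along the pixel's ray), 0 where there is no reading), "fx", "fy", "cx", "cy" (pixels), "rvec" (rotation vector, rad) and "tvec" (3), from world to camera coordinates, as OpenCV has them. Camera axes: x right, y down, z forward; pixel columns grow to the right and rows downward; lengths in m; the calibration is good to about 2 mm. A picture is of the moment at which its call begins.
- arm.sign_off(): hands the job in; it is judged then, once.
The state is a dict: "clock": time; "joints": joint angles; "dq": joint speeds; "joint_efforts": joint torques, N m; "position": TCP position; "ee_rot": TCP orientation; "force": force on the tool from outside, world axes, zero at the start; "ft_torque": the same for the moment, N m; "width": opening from 0.0 (shut) to 1.0 (fully open); "gripper_force": force on a finger pad.
Only numpy, scipy, OpenCV 4.12 (cv2) and the standard library are available. Lean on these libraries where they do the work, as an engineer would, in place of code of your own. Each camera call takes 0.05 s, during which the arm holds its last target. There are 200 camera calls.

## Working session

There is one attempt and no reset: what is moved stays moved. The work goes in short steps, Python scripts to look and compute and a tool call to move; the robot and the scene stay as the last step left them, time stands still between calls to the robot, and variables do not carry over. Pictures are saved under pics/ and viewed, at most 14 in all, crops included, and the job is handed in when it is done.

Besides the shell and the picture viewer there is one more tool, called after "Emit:" as name(argument=value, ...) on one line, values as JSON. jog_arm: Moves the arm, as the interface text tells. Its arguments: {"type":"object","properties":{"rows":{"type":"array","items":{"type":"array"}},"newtons":{"type":"number"}},"required":["rows"]}

```bash
mkdir -p pics; ls
cat > h.py <<'E'
import numpy as np, cv2
from cell import arm
def grab(n):
    d=arm.get_image(n); R,_=cv2.Rodrigues(np.array(d["rvec"],float)); d["R"]=R; d["t"]=np.array(d["tvec"],float).ravel()
    return d
def world(d):
    v,u=np.mgrid[0:400,0:640]; z=d["depth"]
    c=np.stack([(u-d["cx"])/d["fx"]*z,(v-d["cy"])/d["fy"]*z,z],-1)
    return (c-d["t"])@d["R"]
def plane(d,u,v,h):
    r=np.array([(u-d["cx"])/d["fx"],(v-d["cy"])/d["fy"],1])@d["R"]; o=-d["t"]@d["R"]
    return o+r*(h-o[2])/r[2]
def save(d,n): cv2.imwrite(f"pics/{n}.png",d["img"][:,:,::-1])
E
python3 - <<'E'
from h import *
for n in("top","side"):
    d=grab(n); save(d,n+"0"); print(n,-d["t"]@d["R"],d["R"][2]); np.savez(n+"0.npz",**d)
print(arm.observe())
E
```

```text
pics
top [ 0.39801811 -0.1306024   1.29135103] [ 0.09643533  0.00403944 -0.99533106]
side [-0.02900095  0.76780469  0.55838996] [ 0.44113214 -0.79072409 -0.42445005]
{'clock': 0.1, 'joints': array([ 0.99943181,  0.43512528,  0.02496187,  1.57398792, -0.01159153,
        1.13397296, -0.07509069]), 'dq': array([ 0.00176738, -0.00198065,  0.00167457, -0.00297171,  0.00124705,
       -0.0001849 , -0.00046407]), 'joint_efforts': array([ 4.17310162e-03, -6.69126105e+01,  9.88561772e-01, -3.15143895e+01,
       -6.05081627e-02,  3.74055980e-02,  7.46313049e-05]), 'position': array([ 0.28212446, -0.55720903,  0.22604775]), 'ee_rot': array([-3.05446980e+00, -7.29243981e-01,  6.81754801e-04]), 'force': array([-0.09425367, -0.15289757, -0.93220024]), 'ft_torque': array([-0.0054119 , -0.01928485, -0.00310556]), 'gripper_force': 0.0, 'width': 0.9990825934018136}
```

View pics/top0.png

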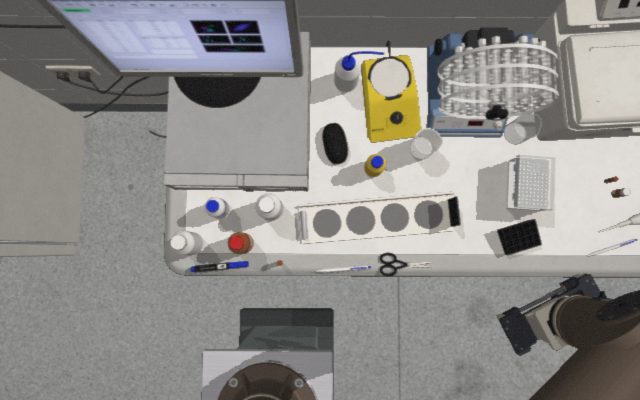

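View pics/side0.png

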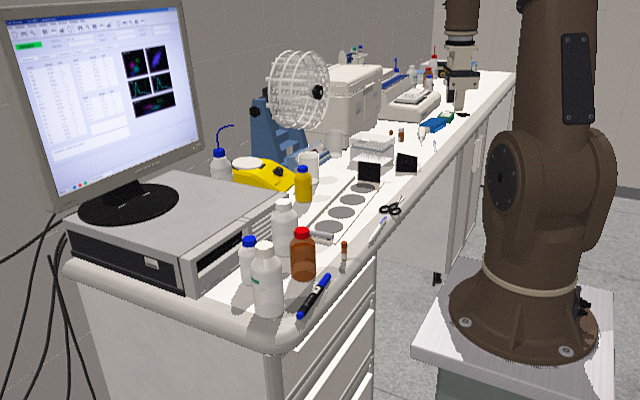

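The top view shows four candidates: blue-cap white (216,207), white (268,206), white (183,243) and red-cap amber (238,242). The look-alikes are the yellow blue-cap bottle (375,166) and the wash bottle (347,66). The marks are at (327,222) to (428,213), with the black plate on the right (454,212) and the steel bar on the left (304,223). The side view shows the same bottles around (250..300, 200..310).

Run:
```python
from h import *
T=dict(np.load("top0.npz")); S=dict(np.load("side0.npz"))
W=world(T)
hsv=cv2.cvtColor(T["img"],cv2.COLOR_RGB2HSV)
# bottle caps: pixels near the top height in a window
for n,(u,v),h in(("blue",(216,207),.1),("whiteA",(268,206),.125),("whiteB",(183,243),.14),("amber",(238,242),.11)):
    w=np.zeros((400,640),bool); w[v-18:v+19,u-20:u+21]=1
    z=W[...,2]; ztop=np.percentile(z[w&(z<.2)],97)
    m=w&(abs(z-ztop)<.006); P=W[m]
    mm=m.astype(np.uint8); c=max(cv2.findContours(mm,0,1)[0],key=cv2.contourArea); (cx,cy),r=cv2.minEnclosingCircle(c)
    print(n,"ztop",ztop.round(4),"mean",P[:,:2].mean(0).round(4),"ext",np.ptp(P[:,:2],0).round(3),"circ",cx,cy,plane(T,cx,cy,ztop).round(4))
g=T["img"].astype(int).mean(2)
roi=np.zeros((400,640),np.uint8); roi[195:245,310:446]=1
m=((g<150)&(g>80)&(roi>0)&(hsv[...,1]<60)).astype(np.uint8)
for c in cv2.findContours(m,0,1)[0]:
    if cv2.contourArea(c)>200:
        e=cv2.fitEllipse(c); print("mark",e,plane(T,*e[0],.006).round(4))
for u,v in((454,212),(304,224)): print(W[v-10:v+11:5,u-4:u+5:2].round(3)[...,2].tolist())
z=W[...,2];m=(z>.07)&(z<.12);m[:,:160]=0;m[:100]=0;m[:,306:]=0
print("case front x", [W[v,u].round(3).tolist() for u in(200,250,300) for v in (180,184,188,190)])
cv2.imwrite("pics/crop.png",np.hstack([cv2.resize(S["img"][190:330,220:340],None,fx=4,fy=4)])[:,:,::-1])
```

```text
blue ztop 0.1012 mean [0.4963 0.1228] ext [0.026 0.028] circ 212.15573120117188 205.6311492919922 [0.4961 0.1226 0.1012]
whiteA ztop 0.1273 mean [ 0.4978 -0.0052] ext [0.035 0.034] circ 266.3270568847656 204.09397888183594 [ 0.4977 -0.0058  0.1273]
whiteB ztop 0.1432 mean [0.4114 0.1885] ext [0.031 0.033] circ 178.31817626953125 242.31817626953125 [0.4107 0.1871 0.1432]
amber ztop 0.1119 mean [0.4109 0.0636] ext [0.03 0.03] circ 236.27777099609375 242.36111450195312 [0.4113 0.0634 0.1119]
mark ((326.4410400390625, 222.69386291503906), (27.11898422241211, 27.25275230407715), 37.50932693481445) [ 0.4619 -0.1434  0.006 ]
mark ((360.2965393066406, 220.0748748779297), (27.270965576171875, 27.594646453857422), 141.96783447265625) [ 0.4686 -0.2278  0.006 ]
mark ((394.31781005859375, 217.00880432128906), (26.88835334777832, 27.1733341217041), 132.9303741455078) [ 0.4764 -0.3127  0.006 ]
mark ((428.5907287597656, 214.3009796142578), (27.560012817382812, 29.06074333190918), 102.09365844726562) [ 0.4834 -0.3983  0.006 ]
[[0.014, 0.039, 0.058, 0.062, 0.065], [0.007, 0.032, 0.049, 0.063, 0.062], [0.014, 0.028, 0.046, 0.061, 0.067], [0.012, 0.025, 0.037, 0.061, 0.064], [0.008, 0.018, 0.033, 0.056, 0.061]]
[[0.015, 0.022, 0.021, 0.01, 0.013], [0.006, 0.023, 0.021, 0.003, 0.006], [0.004, 0.021, 0.021, 0.014, 0.003], [-0.0, 0.019, 0.026, 0.019, 0.001], [-0.0, 0.015, 0.019, 0.02, 0.005]]
case front x [[0.556, 0.153, 0.098], [0.547, 0.153, 0.098], [0.543, 0.164, 0.049], [0.544, 0.176, -0.001], [0.556, 0.036, 0.102], [0.547, 0.036, 0.099], [0.542, 0.041, 0.063], [0.541, 0.045, 0.032], [0.557, -0.081, 0.1], [0.547, -0.081, 0.102], [0.541, -0.08, 0.075], [0.541, -0.078, 0.027]]
```

View pics/crop.png

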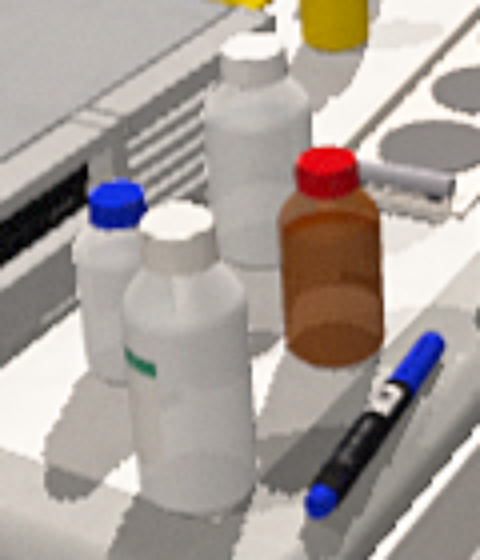

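The crop confirms the front white bottle with the green band is gel, measured 143 mm high at (183,243). The other white bottle measures 127 mm, and the red and blue caps are amber and small. The plate is by mark4, so the order is gel→4, white→3, amber→2, small→1. I'll grasp with the fingers along y and place with the fingers across the row.

Emit:
jog_arm(rows=[[[5, 5, 4], [0, 0, 10], 1], [[10, 10, 8], [0, 0, 20], 1], [[14, 15, 12], [0, 0, 30], 1], [[18, 20, 12], [0, 0, 40], 1], [[20, 25, 12], [0, 0, 50], 1], [[20, 30, 12], [0, 0, 60], 1], [[20, 35, 12], [0, 0, 70], 1], [[20, 40, 12], [0, 0, 80], 1]])

```text
clock: 1.1
position: [0.4823, -0.1552, 0.3465]
ee_rot: [-1.863, -2.529, -0.0]
force: [0.8, 0.1, 0.9]
width: 1.0
gripper_force: 0.0
```

Emit:
jog_arm(rows=[[[-1, 4, 0], [0, 0, 10], 1], [[-2, 9, 0], [0, 0, 20], 1], [[-3, 14, 0], [0, 0, 30], 1], [[-4, 19, 0], [0, 0, 40], 1], [[-5, 24, -2], [0, 0, 50], 1], [[-6, 29, -5], [0, 0, 60], 1], [[-7, 34, -8], [0, 0, 70], 1], [[-7.1, 34.5, -8], [0, 0, 73], 1]])

```text
clock: 2.1
position: [0.4087, 0.1901, 0.265]
ee_rot: [0.011, -3.138, -0.0]
force: [0.1, -0.5, -0.2]
width: 1.002
gripper_force: 0.0
```

Run:
```python
from h import *
o=arm.observe(); print(o["position"],o["joints"].round(2),o["ee_rot"],np.degrees(2*np.arctan2(-o["ee_rot"][1],-o["ee_rot"][0]))-90)
```

```text
[0.40873376 0.19014825 0.26496185] [ 0.17  0.21 -0.84  1.86  0.17  1.14  0.85] [ 1.09151660e-02 -3.13792402e+00 -3.03266470e-04] 90.39860138103003
```

Emit:
jog_arm(rows=[[[0.2, -0.1, -3], [0, 0, 0], 1], [[0.2, -0.1, -7], [0, 0, 0], 1], [[0.2, -0.1, -10.5], [0, 0, 0], 1], [[0.2, -0.1, -13.5], [0, 0, 0], 1], [[0.2, -0.1, -16], [0, 0, 0], 1], [[0.2, -0.1, -17.7], [0, 0, 0], 1], [[0.2, -0.1, -17.7], [0, 0, 0], 1]])

```text
clock: 2.98
position: [0.4132, 0.1857, 0.0891]
ee_rot: [-0.005, -3.14, 0.001]
force: [0.2, -0.9, 0.2]
width: 0.999
gripper_force: 0.0
```

Run:
```python
from h import *
d=grab("side"); a=d["img"][130:350,170:390]
t=grab("top")["img"][170:280,150:290]
cv2.imwrite("pics/g1.png",np.hstack([cv2.resize(a,(400,400)),cv2.resize(t,(400,400))])[:,:,::-1])
```

```text
(no output)
```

View pics/g1.png

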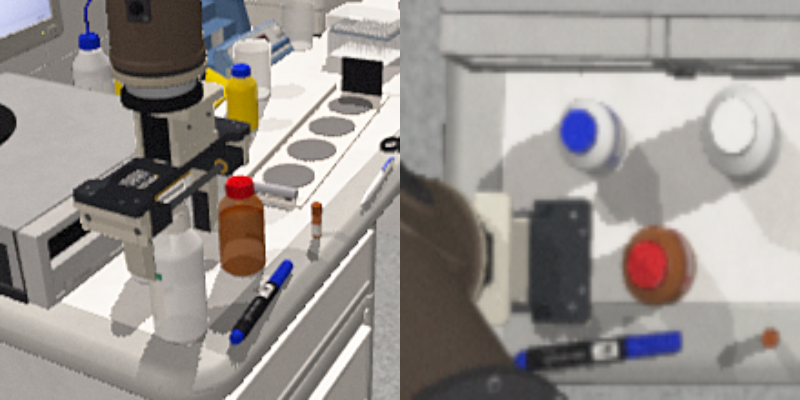

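The gripper straddles the green-band bottle (crop at (180,260)), with the amber bottle clear to the right. Close.

Emit:
jog_arm(rows=[[[0, 0, 0], [0, 0, 0], 0.7], [[0, 0, 0], [0, 0, 0], 0.6], [[0, 0, 0], [0, 0, 0], 0.5], [[0, 0, 0], [0, 0, 0], 0.5], [[0, 0, 0], [0, 0, 0], 0.5], [[0, 0, 0], [0, 0, 0], 0.5]], newtons=20)

```text
clock: 3.82
position: [0.4134, 0.1866, 0.0898]
ee_rot: [0.004, 3.141, 0.0]
force: [0.5, 0.6, 1.4]
width: 0.612
gripper_force: 19.9
```

Emit:
jog_arm(rows=[[[0, 0, 0.7], [0, 0, 0], 0.5], [[0, 0, 2], [0, 0, 0], 0.5], [[0, 0, 4.5], [0, 0, 0], 0.5], [[0, 0, 7.5], [0, 0, 0], 0.5], [[0.5, -1, 11], [0, 0, 0], 0.5], [[1, -3, 14], [0, 0, -5], 0.5], [[2, -7, 16], [0, 0, -10], 0.5], [[3, -11, 17], [0, 0, -16], 0.5]])

```text
clock: 4.82
position: [0.4437, 0.0758, 0.2619]
ee_rot: [0.444, 3.108, 0.001]
force: [1.8, 0.5, -2.2]
width: 0.61
gripper_force: 19.8
```

Emit:
jog_arm(rows=[[[0.5, -4.5, 0], [0, 0, -7], 0.5], [[1, -9, 0], [0, 0, -15], 0.5], [[1.5, -14, 0], [0, 0, -23], 0.5], [[2, -19, 0], [0, 0, -31], 0.5], [[2.5, -24, 0], [0, 0, -39], 0.5], [[3, -29, 0], [0, 0, -46], 0.5], [[3.4, -33, 0], [0, 0, -53], 0.5], [[3.6, -36, 0], [0, 0, -58], 0.5]])

```text
clock: 5.82
position: [0.4792, -0.2852, 0.2603]
ee_rot: [1.899, 2.502, 0.001]
force: [-0.4, 0.5, -1.3]
width: 0.615
gripper_force: 19.8
```

Emit:
jog_arm(rows=[[[0.2, -4, 0], [0, 0, -4], 0.5], [[0.3, -8, 0], [0, 0, -8], 0.5], [[0.4, -10.5, 0], [0, 0, -11], 0.5], [[0.4, -11.3, -2], [0, 0, -11], 0.5], [[0.4, -11.3, -5], [0, 0, -11], 0.5], [[0.4, -11.3, -9], [0, 0, -11], 0.5], [[0.4, -11.3, -12.5], [0, 0, -11], 0.5], [[0.4, -11.3, -14], [0, 0, -11], 0.5]])

```text
clock: 6.82
position: [0.4823, -0.3941, 0.1169]
ee_rot: [-2.119, -2.313, -0.001]
force: [0.2, -0.7, -1.0]
width: 0.612
gripper_force: 19.8
```

Run:
```python
from h import *
d=grab("side"); save(d,"p1"); o=arm.observe(); print(o["position"],o["joints"].round(2),np.degrees(2*np.arctan2(o["ee_rot"][1],o["ee_rot"][0]))-90)
a=d["img"][150:220,310:430]; cv2.imwrite("pics/p1.png",cv2.resize(a,None,fx=6,fy=6)[:,:,::-1])
```

```text
[ 0.48210615 -0.39427588  0.11616748] [ 0.77  0.56 -0.25  1.68  0.16  0.93  0.54] -355.0151262389887
```

View pics/p1.png

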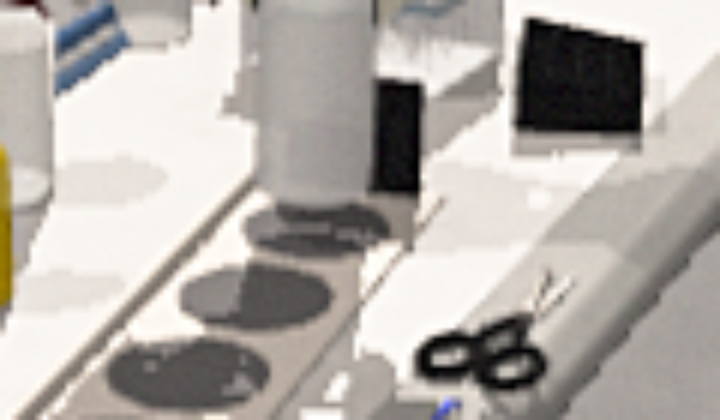

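Bottle hangs just above mark 4, its base at crop (315,195), mark at (315,228), plate behind at (400,140). Lower.

Emit:
jog_arm(rows=[[[0.1, -0.3, -0.5], [0, 0, 0], 0.5], [[0.1, -0.3, -1.0], [0, 0, 0], 0.5], [[0.1, -0.3, -1.4], [0, 0, 0], 0.5], [[0.1, -0.3, -1.7], [0, 0, 0], 0.5], [[0.1, -0.3, -1.9], [0, 0, 0], 0.5], [[0.1, -0.3, -2.0], [0, 0, 0], 0.5], [[0.1, -0.3, -2.0], [0, 0, 0], 0.5]])

```text
clock: 7.75
position: [0.4844, -0.3996, 0.0998]
ee_rot: [2.125, 2.314, 0.0]
force: [-0.1, 0.5, -2.1]
width: 0.612
gripper_force: 19.8
```

Emit:
jog_arm(rows=[[[0, 0, -0.1], [0, 0, 0], 0.5], [[0, 0, -0.2], [0, 0, 0], 0.5], [[0, 0, -0.3], [0, 0, 0], 0.5], [[0, 0, -0.3], [0, 0, 0], 0.5]])

```text
clock: 8.25
position: [0.4843, -0.3996, 0.0967]
ee_rot: [-2.125, -2.313, -0.0]
force: [0.5, -0.0, -2.0]
width: 0.608
gripper_force: 19.8
```

Emit:
jog_arm(rows=[[[0, 0, -0.1], [0, 0, 0], 0.5], [[0, 0, -0.15], [0, 0, 0], 0.5], [[0, 0, -0.15], [0, 0, 0], 0.5]])

```text
clock: 8.62
position: [0.4847, -0.3998, 0.0957]
ee_rot: [2.125, 2.313, 0.0]
force: [-0.4, 0.7, 4.0]
width: 0.61
gripper_force: 19.9
```

Contact felt. Release and rise.

Emit:
jog_arm(rows=[[[0, 0, 0], [0, 0, 0], 0.7], [[0, 0, 0], [0, 0, 0], 0.8], [[0, 0, 0], [0, 0, 0], 0.9], [[0, 0, 0], [0, 0, 0], 1], [[0, 0, 2], [0, 0, 0], 1], [[0, 0, 6], [0, 0, 0], 1], [[0, 0, 11], [0, 0, 0], 1], [[0, 0, 15], [0, 0, 0], 1]])

```text
clock: 9.62
position: [0.4846, -0.3996, 0.2474]
ee_rot: [2.124, 2.313, 0.0]
force: [-0.4, -0.8, -0.6]
width: 1.001
gripper_force: 0.0
```

Emit:
jog_arm(rows=[[[0.2, 4, 0], [0, 0, 10], 1], [[0.3, 9, 0], [0, 0, 20], 1], [[0.5, 14, 0], [0, 0, 31], 1], [[0.7, 19, 0], [0, 0, 42], 1], [[0.9, 24, 0], [0, 0, 53], 1], [[1.1, 29, 0], [0, 0, 64], 1], [[1.2, 34, 0], [0, 0, 75], 1], [[1.3, 39.4, 0], [0, 0, 85], 1]])

```text
clock: 10.62
position: [0.4972, -0.0044, 0.2454]
ee_rot: [0.01, 3.141, -0.001]
force: [0.2, -0.7, -0.4]
width: 1.001
gripper_force: 0.0
```

```bash
cat > chk.py <<'E'
from h import *
import sys
# bottle cap centres from top view (window around expected pixel)
T=grab("top"); W=world(T); z=W[...,2]
E={"gel":(.14,.4834,-.3983),"white":(.125,.4764,-.3127),"amber":(.11,.4686,-.2278),"small":(.1,.4619,-.1434)}
for n in sys.argv[1:]:
    h,x,y=E[n]
    m=(abs(z-h-.008)<.007)&(np.hypot(W[...,0]-x,W[...,1]-y)<.035); P=W[m]
    print(n,m.sum(),"h",np.median(P[:,2]).round(4),"off mm",((P[:,:2].mean(0)-[x,y])*1000).round(1),"ext",np.ptp(P[:,:2],0).round(3))
o=arm.observe(); print(o["position"].round(4),o["joints"].round(2),"yaw",(2*np.degrees(np.arctan2(o["ee_rot"][1],o["ee_rot"][0]))-90)%180)
E
python3 chk.py gel
```

```text
gel 178 h 0.1468 off mm [1.3 3. ] ext [0.033 0.033]
[0.4968 0.0043 0.2461] [ 0.48  0.3  -0.74  1.81  0.22  1.12  1.25] yaw 90.6380638803418
```

Emit:
jog_arm(rows=[[[0, 0, 0], [0, 0, 0], 1], [[0, 0, 0], [0, 0, 0], 1], [[0, 0, 0], [0, 0, 0], 1]])

```text
clock: 11.05
position: [0.4974, -0.007, 0.2451]
ee_rot: [-0.023, -3.141, 0.001]
force: [-0.6, -0.5, -0.6]
width: 1.002
gripper_force: 0.0
```

Emit:
jog_arm(rows=[[[0, 0.15, -3], [0, 0, 0], 1], [[0, 0.15, -7], [0, 0, 0], 1], [[0, 0.15, -10.5], [0, 0, 0], 1], [[0, 0.15, -13.5], [0, 0, 0], 1], [[0, 0.15, -16], [0, 0, 0], 1], [[0, 0.15, -17.5], [0, 0, 0], 1], [[0, 0.15, -17.5], [0, 0, 0], 1], [[0, 0.15, -17.5], [0, 0, 0], 1]])

```text
clock: 12.05
position: [0.498, -0.0042, 0.071]
ee_rot: [0.02, 3.14, 0.0]
force: [-0.8, -0.5, 0.3]
width: 0.999
gripper_force: 0.0
```

Emit:
jog_arm(rows=[[[0, 0, 0], [0, 0, 0], 0.75], [[0, 0, 0], [0, 0, 0], 0.65], [[0, 0, 0], [0, 0, 0], 0.55], [[0, 0, 0], [0, 0, 0], 0.55], [[0, 0, 0], [0, 0, 0], 0.55], [[0, 0, 0], [0, 0, 0], 0.55]])

```text
clock: 12.8
position: [0.4975, -0.0042, 0.0703]
ee_rot: [0.019, 3.141, -0.0]
force: [-0.4, -1.2, 2.4]
width: 0.655
gripper_force: 19.9
```

Emit:
jog_arm(rows=[[[0, 0, 0.7], [0, 0, 0], 0.5], [[0, 0, 2], [0, 0, 0], 0.5], [[0, 0, 4.5], [0, 0, 0], 0.5], [[0, 0, 7.5], [0, 0, 0], 0.5], [[0, -1, 11], [0, 0, -4], 0.5], [[-0.2, -3, 14], [0, 0, -10], 0.5], [[-0.5, -6, 16], [0, 0, -17], 0.5], [[-0.8, -10, 16], [0, 0, -25], 0.5]])

```text
clock: 13.8
position: [0.4903, -0.1039, 0.233]
ee_rot: [0.701, 3.058, 0.001]
force: [-0.1, -0.1, -1.5]
width: 0.651
gripper_force: 19.9
```

Emit:
jog_arm(rows=[[[-0.2, -4, 0], [0, 0, -8], 0.5], [[-0.5, -8, 0], [0, 0, -17], 0.5], [[-0.7, -12, 0], [0, 0, -26], 0.5], [[-0.9, -15.5, 0], [0, 0, -35], 0.5], [[-1.1, -18.5, 0], [0, 0, -44], 0.5], [[-1.2, -20.2, 0], [0, 0, -53], 0.5], [[-1.3, -20.8, -2], [0, 0, -59.5], 0.5], [[-1.3, -20.8, -5], [0, 0, -59.5], 0.5]])

```text
clock: 14.8
position: [0.477, -0.3128, 0.1813]
ee_rot: [2.127, 2.308, 0.002]
force: [-0.6, 0.6, -1.9]
width: 0.654
gripper_force: 19.9
```

Emit:
jog_arm(rows=[[[0, 0, -4], [0, 0, 0], 0.5], [[0, 0, -6.5], [0, 0, 0], 0.5], [[0, 0, -8], [0, 0, 0], 0.5], [[0, 0, -8.5], [0, 0, 0], 0.5], [[0, 0, -8.5], [0, 0, 0], 0.5], [[0, 0, -8.5], [0, 0, 0], 0.5]])

```text
clock: 15.55
position: [0.477, -0.3124, 0.0963]
ee_rot: [2.125, 2.311, 0.001]
force: [-0.3, 0.1, -0.3]
width: 0.654
gripper_force: 19.9
```

Emit:
jog_arm(rows=[[[0, 0, -0.6], [0, 0, 0], 0.5], [[0, 0, -1.1], [0, 0, 0], 0.5], [[0, 0, -1.5], [0, 0, 0], 0.5], [[0, 0, -1.7], [0, 0, 0], 0.5], [[0, 0, -1.8], [0, 0, 0], 0.5], [[0, 0, -1.9], [0, 0, 0], 0.5], [[0, 0, -1.9], [0, 0, 0], 0.5]])

```text
clock: 16.42
position: [0.4764, -0.3122, 0.0764]
ee_rot: [2.126, 2.312, 0.0]
force: [-0.2, 0.8, -0.7]
width: 0.646
gripper_force: 19.9
```

Emit:
jog_arm(rows=[[[0, 0, -0.1], [0, 0, 0], 0.5], [[0, 0, -0.15], [0, 0, 0], 0.5], [[0, 0, -0.15], [0, 0, 0], 0.5]])

```text
clock: 16.8
position: [0.476, -0.3124, 0.0759]
ee_rot: [2.126, 2.312, -0.001]
force: [-5.8, 0.5, 12.9]
width: 0.652
gripper_force: 20.0
```

Emit:
jog_arm(rows=[[[0, 0, 0.05], [0, 0, 0], 0.75], [[0, 0, 0.05], [0, 0, 0], 0.85], [[0, 0, 0.05], [0, 0, 0], 1], [[0, 0, 0.05], [0, 0, 0], 1], [[0, 0, 2], [0, 0, 0], 1], [[0, 0, 6], [0, 0, 0], 1], [[0, 0, 11], [0, 0, 0], 1], [[0, 0, 15], [0, 0, 0], 1]])

```text
clock: 17.8
position: [0.4766, -0.3121, 0.2267]
ee_rot: [2.125, 2.312, 0.001]
force: [0.4, -0.6, -0.5]
width: 0.999
gripper_force: 0.0
```

Emit:
jog_arm(rows=[[[-0.8, 5, 0], [0, 0, 10], 1], [[-1.6, 10, 0], [0, 0, 21], 1], [[-2.5, 15, 0], [0, 0, 32], 1], [[-3.4, 20, 0], [0, 0, 43], 1], [[-4.2, 25, 0], [0, 0, 54], 1], [[-5, 30, 0], [0, 0, 65], 1], [[-5.9, 34.5, 0], [0, 0, 76], 1], [[-6.5, 37.6, 0], [0, 0, 85], 1]])

```text
clock: 18.8
position: [0.4107, 0.066, 0.225]
ee_rot: [-0.008, 3.141, 0.0]
force: [0.6, 0.2, -0.2]
width: 0.999
gripper_force: 0.0
```

Emit:
jog_arm(rows=[[[0, 0, 0], [0, 0, 0], 1], [[0, 0, -1], [0, 0, 0], 1], [[0, 0, -2], [0, 0, 0], 1], [[0, 0, -2], [0, 0, 0], 1]])

```text
clock: 19.3
position: [0.4107, 0.063, 0.2036]
ee_rot: [-0.008, -3.139, 0.0]
force: [-0.3, -0.3, 0.3]
width: 1.004
gripper_force: 0.0
```

```bash
python3 chk.py gel white
```

```text
gel 182 h 0.1468 off mm [1.3 3.1] ext [0.033 0.033]
white 198 h 0.132 off mm [-3.4  0. ] ext [0.034 0.035]
[0.4111 0.0633 0.2041] [ 0.41  0.21 -0.78  2.03  0.17  0.97  1.1 ] yaw 89.73807511344984
```

Both are within about 3 mm. Next is amber: TCP to z ≈ 0.055.

Emit:
jog_arm(rows=[[[0, 0, -3], [0, 0, 0], 1], [[0, 0, -6], [0, 0, 0], 1], [[0, 0, -9], [0, 0, 0], 1], [[0, 0, -12], [0, 0, 0], 1], [[0, 0, -14], [0, 0, 0], 1], [[0, 0, -14.9], [0, 0, 0], 1], [[0, 0, -14.9], [0, 0, 0], 1], [[0, 0, -14.9], [0, 0, 0], 1]])

```text
clock: 20.35
position: [0.412, 0.064, 0.0564]
ee_rot: [0.006, 3.14, 0.0]
force: [0.1, 1.0, -0.0]
width: 1.002
gripper_force: 0.0
```

Emit:
jog_arm(rows=[[[0, 0, 0], [0, 0, 0], 0.75], [[0, 0, 0], [0, 0, 0], 0.6], [[0, 0, 0], [0, 0, 0], 0.5], [[0, 0, 0], [0, 0, 0], 0.45], [[0, 0, 0], [0, 0, 0], 0.45], [[0, 0, 0], [0, 0, 0], 0.45], [[0, 0, 0], [0, 0, 0], 0.45]])

```text
clock: 21.22
position: [0.4114, 0.0639, 0.0558]
ee_rot: [0.005, 3.142, -0.0]
force: [-0.3, -0.1, 1.2]
width: 0.561
gripper_force: 20.0
```

Emit:
jog_arm(rows=[[[0, 0, 0.7], [0, 0, 0], 0.45], [[0, 0, 2], [0, 0, 0], 0.45], [[0, 0, 4.5], [0, 0, 0], 0.45], [[0, 0, 7.5], [0, 0, 0], 0.45], [[0.2, -1, 11], [0, 0, -4], 0.45], [[0.5, -3, 14], [0, 0, -10], 0.45], [[1, -6, 16], [0, 0, -17], 0.45], [[1.6, -9, 17], [0, 0, -25], 0.45]])

```text
clock: 22.22
position: [0.4276, -0.0266, 0.2278]
ee_rot: [0.69, 3.063, 0.001]
force: [0.4, 0.1, -2.8]
width: 0.563
gripper_force: 20.0
```

Emit:
jog_arm(rows=[[[0.8, -4, 0], [0, 0, -8], 0.45], [[1.6, -8, 0], [0, 0, -17], 0.45], [[2.4, -12, 0], [0, 0, -26], 0.45], [[3.1, -15.3, 0], [0, 0, -35], 0.45], [[3.7, -18, 0], [0, 0, -44], 0.45], [[4, -19.7, 0], [0, 0, -53], 0.45], [[4.1, -20.2, -2], [0, 0, -60], 0.45], [[4.1, -20.2, -5], [0, 0, -60], 0.45]])

```text
clock: 23.22
position: [0.469, -0.2285, 0.1766]
ee_rot: [2.128, 2.309, 0.002]
force: [-0.1, -1.3, -2.6]
width: 0.565
gripper_force: 20.0
```

Emit:
jog_arm(rows=[[[0, 0, -4], [0, 0, 0], 0.45], [[0, 0, -7.5], [0, 0, 0], 0.45], [[0, 0, -9], [0, 0, 0], 0.45], [[0, 0, -9.5], [0, 0, 0], 0.45], [[0, 0, -9.5], [0, 0, 0], 0.45], [[0, 0, -9.5], [0, 0, 0], 0.45]])

```text
clock: 23.98
position: [0.4691, -0.2284, 0.0819]
ee_rot: [2.125, 2.311, 0.001]
force: [-1.2, 0.6, -1.5]
width: 0.565
gripper_force: 20.0
```

Emit:
jog_arm(rows=[[[0, 0, -0.6], [0, 0, 0], 0.45], [[0, 0, -1.1], [0, 0, 0], 0.45], [[0, 0, -1.5], [0, 0, 0], 0.45], [[0, 0, -1.7], [0, 0, 0], 0.45], [[0, 0, -1.85], [0, 0, 0], 0.45], [[0, 0, -1.95], [0, 0, 0], 0.45], [[0, 0, -2.0], [0, 0, 0], 0.45], [[0, 0, -2.0], [0, 0, 0], 0.45]])

```text
clock: 24.98
position: [0.4684, -0.2281, 0.0617]
ee_rot: [2.126, 2.312, -0.0]
force: [-4.6, 1.7, 10.8]
width: 0.562
gripper_force: 20.0
```

Emit:
jog_arm(rows=[[[0, 0, 0.05], [0, 0, 0], 0.7], [[0, 0, 0.05], [0, 0, 0], 0.85], [[0, 0, 0.05], [0, 0, 0], 1], [[0, 0, 0.05], [0, 0, 0], 1], [[0, 0, 2], [0, 0, 0], 1], [[0, 0, 6], [0, 0, 0], 1], [[0, 0, 11], [0, 0, 0], 1], [[0, 0, 15], [0, 0, 0], 1]])

```text
clock: 25.98
position: [0.4685, -0.2281, 0.2126]
ee_rot: [2.125, 2.312, 0.001]
force: [0.9, 0.0, -0.8]
width: 1.001
gripper_force: 0.0
```

Emit:
jog_arm(rows=[[[0.4, 5, 0], [0, 0, 10], 1], [[0.8, 10, 0], [0, 0, 21], 1], [[1.2, 15, 0], [0, 0, 32], 1], [[1.6, 20, 0], [0, 0, 43], 1], [[2, 25, 0], [0, 0, 54], 1], [[2.3, 29, 0], [0, 0, 65], 1], [[2.6, 33, 0], [0, 0, 76], 1], [[2.8, 35.1, 0], [0, 0, 85], 1]])

```text
clock: 26.98
position: [0.4961, 0.1254, 0.2109]
ee_rot: [-0.008, 3.141, 0.001]
force: [-0.3, 0.1, -1.1]
width: 1.0
gripper_force: 0.0
```

Emit:
jog_arm(rows=[[[0, 0, 0], [0, 0, 0], 1], [[0, 0, -1], [0, 0, 0], 1], [[0, 0, -2], [0, 0, 0], 1], [[0, 0, -2], [0, 0, 0], 1]])

```text
clock: 27.48
position: [0.4957, 0.1217, 0.1896]
ee_rot: [-0.009, -3.14, 0.001]
force: [-1.0, 0.1, 0.7]
width: 1.003
gripper_force: 0.0
```

```bash
python3 chk.py gel white amber
```

```text
gel 179 h 0.147 off mm [1.2 3.2] ext [0.033 0.034]
white 201 h 0.1319 off mm [-3.4  0.1] ext [0.034 0.034]
amber 144 h 0.1169 off mm [-2.5 -0.1] ext [0.03  0.028]
[0.496  0.1221 0.1902] [ 0.25  0.4  -0.78  1.85  0.33  1.03  0.9 ] yaw 89.72636120090749
```

Emit:
jog_arm(rows=[[[0, 0, -3], [0, 0, 0], 1], [[0, 0, -6], [0, 0, 0], 1], [[0, 0, -9], [0, 0, 0], 1], [[0, 0, -11.5], [0, 0, 0], 1], [[0, 0, -13.2], [0, 0, 0], 1], [[0, 0, -14], [0, 0, 0], 1], [[0, 0, -14], [0, 0, 0], 1], [[0, 0, -14], [0, 0, 0], 1]])

```text
clock: 28.52
position: [0.4969, 0.1231, 0.0515]
ee_rot: [0.005, 3.14, 0.001]
force: [0.6, -0.0, -0.5]
width: 0.999
gripper_force: 0.0
```

Emit:
jog_arm(rows=[[[0, 0, 0], [0, 0, 0], 0.75], [[0, 0, 0], [0, 0, 0], 0.6], [[0, 0, 0], [0, 0, 0], 0.5], [[0, 0, 0], [0, 0, 0], 0.4], [[0, 0, 0], [0, 0, 0], 0.4], [[0, 0, 0], [0, 0, 0], 0.4], [[0, 0, 0], [0, 0, 0], 0.4], [[0, 0, 0], [0, 0, 0], 0.4]])

```text
clock: 29.52
position: [0.4964, 0.1229, 0.0507]
ee_rot: [0.005, 3.142, 0.0]
force: [-0.3, 0.2, 0.5]
width: 0.518
gripper_force: 20.0
```

Emit:
jog_arm(rows=[[[0, 0, 0.7], [0, 0, 0], 0.4], [[0, 0, 2], [0, 0, 0], 0.4], [[0, 0, 4.5], [0, 0, 0], 0.4], [[0, 0, 7.5], [0, 0, 0], 0.4], [[-0.2, -1, 11], [0, 0, -4], 0.4], [[-0.5, -3, 14], [0, 0, -10], 0.4], [[-0.8, -6, 16], [0, 0, -17], 0.4], [[-1.2, -9, 17], [0, 0, -25], 0.4]])

```text
clock: 30.52
position: [0.4845, 0.0325, 0.2228]
ee_rot: [0.69, 3.063, 0.001]
force: [-0.4, -0.2, -3.2]
width: 0.519
gripper_force: 20.0
```

Emit:
jog_arm(rows=[[[-0.5, -4, 0], [0, 0, -8], 0.4], [[-1, -8, 0], [0, 0, -17], 0.4], [[-1.5, -11.5, 0], [0, 0, -26], 0.4], [[-1.8, -14.5, 0], [0, 0, -35], 0.4], [[-2.1, -16.5, 0], [0, 0, -44], 0.4], [[-2.2, -17.3, 0], [0, 0, -53], 0.4], [[-2.3, -17.6, -2], [0, 0, -60], 0.4], [[-2.3, -17.6, -5], [0, 0, -60], 0.4]])

```text
clock: 31.52
position: [0.462, -0.1433, 0.1717]
ee_rot: [2.127, 2.309, 0.002]
force: [0.7, 0.6, -2.6]
width: 0.517
gripper_force: 20.0
```

Emit:
jog_arm(rows=[[[0, 0, -4], [0, 0, 0], 0.4], [[0, 0, -7.5], [0, 0, 0], 0.4], [[0, 0, -9], [0, 0, 0], 0.4], [[0, 0, -9.5], [0, 0, 0], 0.4], [[0, 0, -9.5], [0, 0, 0], 0.4], [[0, 0, -9.5], [0, 0, 0], 0.4]])

```text
clock: 32.28
position: [0.4622, -0.1433, 0.0768]
ee_rot: [2.125, 2.311, 0.001]
force: [0.1, -0.3, -2.5]
width: 0.52
gripper_force: 20.0
```

Emit:
jog_arm(rows=[[[0, 0, -0.6], [0, 0, 0], 0.4], [[0, 0, -1.1], [0, 0, 0], 0.4], [[0, 0, -1.5], [0, 0, 0], 0.4], [[0, 0, -1.7], [0, 0, 0], 0.4], [[0, 0, -1.85], [0, 0, 0], 0.4], [[0, 0, -1.95], [0, 0, 0], 0.4], [[0, 0, -2.0], [0, 0, 0], 0.4], [[0, 0, -2.0], [0, 0, 0], 0.4]])

```text
clock: 33.28
position: [0.4614, -0.1431, 0.0567]
ee_rot: [2.126, 2.312, -0.0]
force: [-2.9, 1.5, 12.6]
width: 0.519
gripper_force: 20.0
```

Emit:
jog_arm(rows=[[[0, 0, 0.05], [0, 0, 0], 0.7], [[0, 0, 0.05], [0, 0, 0], 0.85], [[0, 0, 0.05], [0, 0, 0], 1], [[0, 0, 0.05], [0, 0, 0], 1], [[0, 0, 2], [0, 0, 0], 1], [[0, 0, 6], [0, 0, 0], 1], [[0, 0, 11], [0, 0, 0], 1], [[0, 0, 17], [0, 0, 0], 1]])

```text
clock: 34.28
position: [0.4606, -0.1429, 0.2268]
ee_rot: [-2.125, -2.312, 0.001]
force: [1.7, -1.5, 0.0]
width: 1.0
gripper_force: 0.0
```

Emit:
jog_arm(rows=[[[0, 5, 0], [0, 0, 5], 1], [[0, 10, 0], [0, 0, 10], 1], [[0, 15, 0], [0, 0, 15], 1], [[0, 20, 0], [0, 0, 20], 1], [[0, 22, 0], [0, 0, 20], 1], [[0, 22, 0], [0, 0, 20], 1], [[0, 22, 0], [0, 0, 20], 1], [[0, 22, 0], [0, 0, 20], 1]])

```text
clock: 35.28
position: [0.4614, 0.0755, 0.2256]
ee_rot: [1.695, 2.645, -0.001]
force: [-0.4, -0.4, 0.7]
width: 0.998
gripper_force: 0.0
```

```bash
python3 chk.py gel white amber small; python3 -c "
from h import *
d=grab('side'); save(d,'end')"
```

```text
gel 177 h 0.1467 off mm [1.1 2.9] ext [0.033 0.033]
white 197 h 0.132 off mm [-3.3  0.1] ext [0.034 0.036]
amber 144 h 0.1171 off mm [-2.6 -0. ] ext [0.03  0.028]
small 119 h 0.1066 off mm [-2.3 -0.3] ext [0.025 0.028]
[0.4614 0.0757 0.2257] [ 0.24  0.24 -0.62  1.9   0.16  1.04 -0.01] yaw 24.692966480833746
```

View pics/end.png

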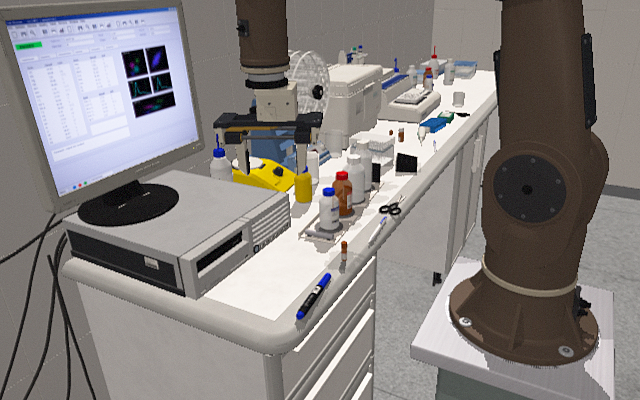

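The four bottles stand upright in the row (330,212) to (362,160), small to gel. The yellow bottle is untouched and the gripper is clear. I'll hand in now.

```bash
python3 -c "
from cell import arm
print(arm.sign_off())"
```

```text
the job is handed in; nothing more can be done
None
```

All four bottles stand upright on their marks, tallest (gel) on mark4 by the end plate down to shortest on mark1 by the steel bar, each about 3 mm from its mark's centre by the last camera check; the job was handed in at about 35 s, and no verdict was returned.

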